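# Fit the battery and hold the plaque stand shut

## Robot

A 7-joint arm with a two-finger parallel gripper is mounted at the origin on the work surface. World frame = base frame: x ahead of the robot, y to its left, z up, the work surface at z = 0. Lengths are in mm, angles in rad, forces in N, time in s.
With the tool pointing down it reaches from about 400 to 875 mm from the base axis. Payload 4.4 kg.
Tool frame: the origin (TCP) lies at the very end of the fingers, on their centre line; the grasp point (between the pads) lies 19 mm behind it; y points along the fingers, x is the direction in which the jaws open and shut, and the axes are right-handed (so a half turn about y gives the same grasp; the last joint's range is limited). The gripper opens to 85 mm and grips with 20 to 120 N. Pads are 22 mm wide; open, the fingers measure 114 mm over their backs; the gripper's body (76 mm by 85 mm) begins 54 mm behind the grasp point. The pads swing forward as they close: fully open they stand 13 mm farther back than shut.
Start: joints at [1.241, 0.628, 0.038, 1.517, -0.027, 0.996, -0.02], TCP at [169.516, -627.521, 231.313] pointing down, gripper open.
Joint ranges: [-3.06, 3.06], [-0.37, 2.12], [-1.25, 1.32], [0.18, 2.47], [-1.1, 4.24], [0.23, 1.98], [-2.94, 2.94]. Speed limits (rad/s): [2.57, 2.57, 3.14, 3.14, 3.14, 3.14, 3.14].

## Interface

Orientations are given as [roll, pitch, yaw] about the fixed x, y, z axes, in that order (R = Rz(yaw) Ry(pitch) Rx(roll)).
In Python, from cell import readout, eyes, finish_job gives the robot as it stands. The module is installed in compiled form; this text tells all that it offers.
- The arm moves only by the tool apply_moves, never from a script. Its argument "commands" is a list that holds one entry, the list of rows, each a list of 6 numbers: the shift along the tool's x, y, z in units of 0.04 m (1.0 is 0.04 m), then the turn, a rotation vector about the tool's x, y, z in units of 5 degrees (1.0 is 5 degrees). A call has 1 to 8 rows; each row shifts and turns the pose as measured when the row begins, along the tool's axes as they then stand; what a row does not reach is not made up. A row lasts 1/12 s, in which the tool goes at most 41.7 mm and 7.16 degrees, less where a joint would pass 70% of its speed; a pose out of reach is approached as far as the arm can. A call with a number of a shift or a turn outside -1 to 1 is refused whole. A call with a gripper value outside its range is refused whole. "claw" is the finger opening in mm, from 0 to 85.4, set as the call begins (left out, the last holds). The fingers move at their own pace and stop on an object; the grip force is fixed at half the most. Time passes only in rows, so rows that do not move let the fingers close. It gives the time, the measured TCP pose, the force and the opening at its end, in the units of the state.
- readout.read_state(): the state, without advancing time (a new reading comes with each control period).
- eyes.get_image(name): name is "scene" or "top"; returns a dict with "image" (420x560x3 uint8, red, green, blue), "mtx" (3x3 intrinsics, pixels), "rvec" (rotation vector, rad) and "tvec" (3), from world to camera coordinates, as OpenCV has them. Camera axes: x right, y down, z forward; pixel columns grow to the right and rows downward; lengths in mm; the calibration is good to about 2 mm. A picture is of the moment at which its call begins. There is no depth.
- finish_job(): hands the job in, once; it reports no verdict.
The state is a dict: "clock": time; "qpos": joint angles; "qd": joint speeds; "tau": joint torques, N m; "eef_pos": TCP position; "tool_rot": TCP orientation; "force": force on the tool from outside, world axes, zero at the start; "torque": the same for the moment, N m; "width": finger opening in mm.
Only numpy, scipy, OpenCV 4.12 (cv2) and the standard library are available. Lean on these libraries where they do the work, as an engineer would, in place of code of your own. Each camera call takes 0.05 s, during which the arm holds its last target. There are 200 camera calls.

## Task

Slide the battery pack along the rail in the bottom half of the lit plaque stand until it is fully home and the spring catch has snapped in, and leave it there. Then fit the cover on the two dowels, press it down firmly until it sits flush on the bottom board, and finish still gripping it and keeping it pressed shut against its spring contacts, so that I can drive the screws. Leave the glue bottle, the plastic case and the black plaque where they are.

Things in the scene. Friction and masses are not known exactly. Their poses are not given: they have to be found in the camera images.
- base_mid (a point): Bottom half: wooden board 200 x 96 x 12 mm in a low plywood jig (250 x 136 mm) fixed to the bench; jig and cleats stay below the board's top. Point: middle of the board's top face, 21 mm above the bench. x along the length, towards the rail's end stop; y across; z up. Before the rail (x below +12 mm) the board is bare: the pack can be set down there, its middle at x = -28 mm.
- rail_mouth (a point): Open, rounded end of the aluminium T-rail, on the board's top face, at x = +12 mm from base_mid; axes as base_mid. The rail runs from here 54 mm along +x, on the board's centre line, 10 mm high: stem 12 mm wide and 6 mm high, head 24 mm wide and 4 mm thick. A black stop, 24 mm high, stands 0.5 mm behind it.
- catch (a joint): Sprung steel hump in the rail, 4 mm out of its top at x = +53 mm from base_mid. Value 0 = fully up (free, or snapped into the pack's pocket); grows in m as it is pressed down, about 0.002 while the pack's end rides over it.
- dowel (a point): Top of one of the two upright wooden dowels: 10 mm diameter, 18 mm high, tapered nose, at x = +88 mm and x = -88 mm from base_mid, y = 0 (this is the +88 one). Beside them two brass spring contacts, 8 mm diameter, stand 6 mm high at (88, 28) and (-88, -28) mm; together they push the shut cover up with about 12 N.
- pack_mid (a point): Centre (half-way up) of the battery pack, a black block 70 mm (x) by 44 mm (y) by 42 mm high, 0.25 kg. Along x through its underside runs a channel 27 mm wide, 11.5 mm high, with lips 4.5 mm thick leaving a 15 mm slot: it slides endways onto the rail, underside on the board, 1.5 mm play, either end first. Starts upright on the bench, left or right of the jig.
- pack_home (a point): Fixed point where pack_mid lies when the pack is fully home: 31 mm along +x from base_mid, 21 mm above the board. Axes as base_mid; the pack slides along +x. The last 20 mm or so need up to about 14 N to ride over the catch, which then springs up into a pocket in the pack; the stop is 0.5 mm further on.
- cover_grip (a point): Middle of the ledge on the cover, half-way up. The ledge is 150 mm long (x), 36 mm wide (two strips, 10 mm slot between), 26 mm high: grip it across its width. Point: 13 mm above the cover's flat top, 69 mm above its lower rim. x along the cover, z up. The cover starts upright on the bench, on the other side of the jig from the pack.
- cover_rim (a point): Middle of the cover's lower rim. Cover: wooden box open below, 200 mm (x) by 96 by 56 mm high, 0.38 kg; inside 152 x 80 x 48 mm. In its two solid 24 mm end blocks, from below, 12 mm dowel holes 24 mm deep with flared mouths, at x = +88 and -88 mm, y = 0. Fits either way round.
- cover_home (a point): Fixed point where cover_grip lies when the cover is shut flush: 69 mm above base_mid, axes as base_mid. Left loose on the dowels, the cover stands 4 to 5 mm proud on the spring contacts; about 8 N of push besides its weight brings it flush; about 15 N holds it firmly.
- glue: White glue bottle, 52 mm diameter, 130 mm high, standing beyond the jig; origin at the centre of its underside. Leave it alone.
- case: Flat grey plastic case with a clear lid, 92 x 142 x 30 mm, lying beyond the jig on the left; origin at the centre of its underside. Leave it alone.
- plaque: Round black plaque, 150 mm diameter, 10 mm thick, lying beyond the jig on the right; origin at the centre of its underside. Leave it alone.
Mind the look-alikes: they are no part of the job. What is meant by the part that bears cover_grip is not white, and is the larger of those in its own colour.

How it is judged (in metres and radians):
On the way:
1. the pack is fully home on the rail with the catch snapped in (x of pack_mid in the frame of pack_home between -0.0025 and 0.0025 m and y of pack_mid in the frame of pack_home between -0.0025 and 0.0025 m and z of pack_mid in the frame of pack_home between -0.003 and 0.003 m and angle between the x axis of pack_mid and the x axis of pack_home, either way round below 0.053 rad and value of joint catch below 0.0012 m), for 0.2 s.
At the end, for the whole second after the job is handed in: Pack home within 2.5 mm (3 mm in height), 3 degrees, catch less than 1.2 mm down. Cover at its shut place within 3 mm, 1.5 mm in height, 2 degrees, either way round, at rest, fingers on it, bearing on the bottom half with over 9 N (weight plus push) (all of step 1 and x of cover_grip in the frame of cover_home between -0.003 and 0.003 m and y of cover_grip in the frame of cover_home between -0.003 and 0.003 m and z of cover_grip in the frame of cover_home between -0.0015 and 0.0015 m and angle between the x axis of cover_grip and the x axis of cover_home, either way round below 0.035 rad and angle between cover_grip's own z axis and vertical below 0.035 rad and contact force between the fingers and cover above 2 N and contact force between cover and stand_base above 9 N and linear speed of cover below 0.02 m/s); the arm keeps its last pose, push and grip.
It fails at once if the glue bottle, the case or the plaque is moved more than 30 mm (distance of any of glue, case, plaque from where it was at the start of the episode above 0.03 m).
It also fails if it takes over 59 s, if anything falls off the work surface, if the arm or the gripper's body presses on something with over 40 N, if the wrist force passes 120 N, or if a joint passes its speed limit or range.

## Working session

There is one attempt and no reset: what is moved stays moved. The work goes in short steps, Python scripts to look and compute and a tool call to move; the robot and the scene stay as the last step left them, time stands still between calls to the robot, and variables do not carry over. Pictures are saved under pics/ and viewed, about 8 in all and at most 12, crops included, and the job is handed in when it is done.

Besides the shell and the picture viewer there is one more tool, called after "Call:" by a JSON object that holds its "api" and its "payload". apply_moves: Moves the arm, as the interface text tells. Shifts and turns lie within -1 to 1; 1 stands for 0.04 m of shift or 5 degrees of turn. Its arguments: {"type":"object","properties":{"commands":{"type":"array"},"claw":{"type":"number"}},"required":["commands"]}

```bash
mkdir -p pics
cat > h.py <<'E'
import numpy as np, cv2
from cell import readout, eyes
def cam(n):
    d=eyes.get_image(n); d['R']=cv2.Rodrigues(np.array(d['rvec'],float))[0]; d['t']=np.array(d['tvec'],float).ravel(); d['K']=np.array(d['mtx'],float); return d
def ray(d,uv,z):
    v=d['R'].T@np.linalg.solve(d['K'],[uv[0],uv[1],1.]); c=-d['R'].T@d['t']
    return c+v*(z-c[2])/v[2]
def proj(d,P):
    return cv2.projectPoints(np.array(P,float).reshape(-1,3),np.array(d['rvec'],float),d['t'],d['K'],None)[0].reshape(-1,2)
def save(d,n,crop=None,s=1):
    im=d['image'][:,:,::-1]
    if crop: x0,y0,x1,y1=crop; im=im[y0:y1,x0:x1]
    cv2.imwrite('pics/'+n,cv2.resize(im,None,fx=s,fy=s,interpolation=cv2.INTER_CUBIC))
E
python3 - <<'E'
from h import *
import pickle
for n in('top','scene'):
    d=cam(n); pickle.dump(d,open(n+'0.pkl','wb')); save(d,n+'0.png',s=1.4); print(n,-d['R'].T@d['t'],d['K'][0])
print(readout.read_state())
E
```

```text
top [ 318.87421556   -1.78321263 1240.06620088] [531.37522962   0.         282.73204266]
scene [1283.36012741  456.71385428 1100.24486519] [508.77301128   0.         278.72977675]
{'clock': 0.1, 'qpos': array([ 1.24120994,  0.62926673,  0.03843586,  1.51825504, -0.02701615,
        0.99632363, -0.02002336]), 'qd': array([-0.00035401, -0.00224824,  0.00105885, -0.00197944,  0.00043758,
        0.00154817, -0.0008164 ]), 'tau': array([ 3.07785667e-03, -5.64536619e+01,  1.23027351e+00, -1.93975478e+01,
        1.11061989e-02,  5.40168781e-03, -1.93510147e-05]), 'eef_pos': array([ 169.37198549, -626.96210706,  230.47654736]), 'tool_rot': array([-1.57079577,  0.00173535, -1.30703459]), 'force': array([-0.12218511,  0.98031026,  0.25114712]), 'torque': array([-0.02496874,  0.00509996, -0.0066557 ]), 'width': 85.10131820652398}
```

View pics/top0.png

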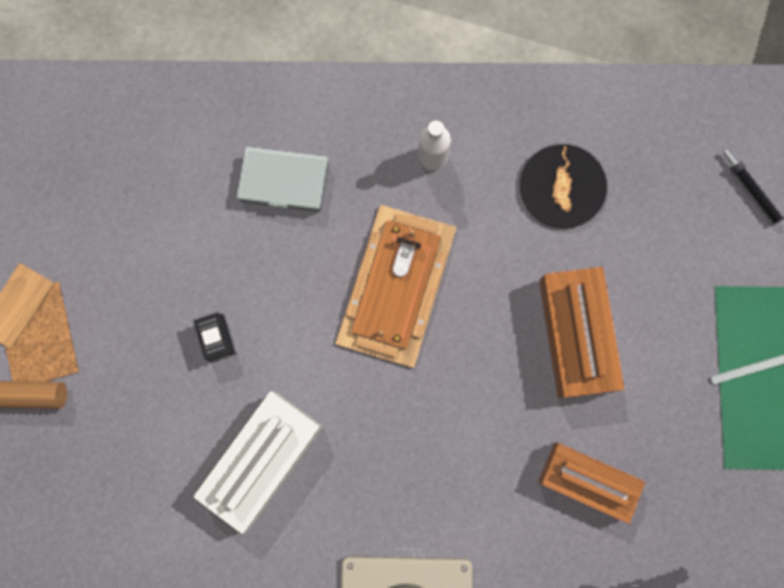

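View pics/scene0.png

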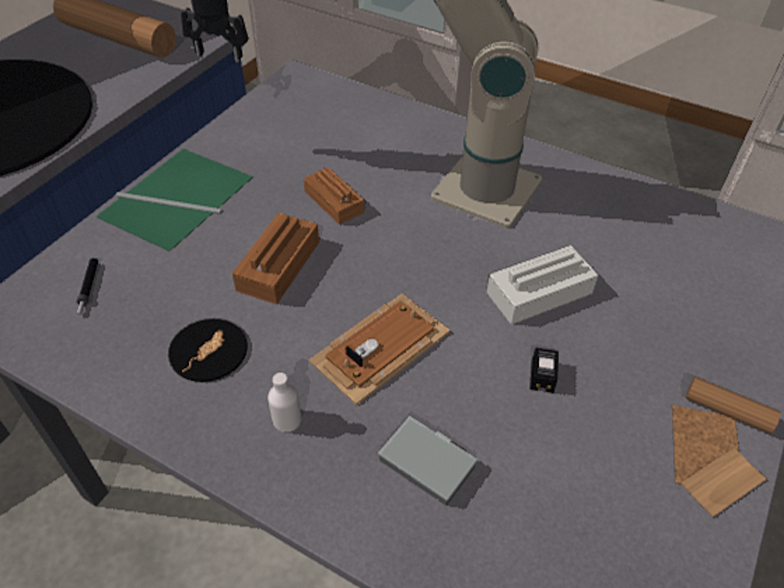

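Both pictures agree. Cover candidates in the top view, in unscaled pixels:
- white box at (184,330)
- small brown box at (424,345)
- large brown box at (416,238), which is my choice: not white, and the larger of the two brown ones

The pack is the black block at (153,241). The pen (537,134) and the plaque are the other black things. The board is at (284,203), with the rail end stop towards the top (farther from the robot).

Run:
```python
from h import *
import pickle
d=pickle.load(open('top0.pkl','rb')); im=d['image']; hsv=cv2.cvtColor(im,cv2.COLOR_RGB2HSV)
def comp(m,x0,y0,x1,y1,k=3):
    mm=np.zeros(m.shape,np.uint8); mm[y0:y1,x0:x1]=m[y0:y1,x0:x1]*255
    mm=cv2.morphologyEx(mm,cv2.MORPH_CLOSE,np.ones((k,k)))
    c=max(cv2.findContours(mm,cv2.RETR_EXTERNAL,cv2.CHAIN_APPROX_NONE)[0],key=cv2.contourArea); return c
vis=im[:,:,::-1].copy()
def rep(n,c,z,out=True):
    P=np.array([ray(d,p,z)[:2] for p in c[:,0,:]+0.0],np.float32)
    r=cv2.minAreaRect(P); b=cv2.boxPoints(r)
    e=b[1]-b[0],b[2]-b[1]; L=max(e,key=np.linalg.norm)
    print(n,'c',np.round(r[0],1),'size',np.round(r[1],1),'ang',round(np.degrees(np.arctan2(L[1],L[0]))%180,2),'px',c[:,0].mean(0).round())
    cv2.drawContours(vis,[c],-1,(255,0,255),1)
H,S,V=[hsv[...,i].astype(int) for i in range(3)]
print('hsv cover',hsv[238,400],'cover side',hsv[240,440],'board',hsv[220,280],'jig',hsv[220,252],'pack',hsv[230,145],hsv[250,160],'slot',hsv[240,418])
br=((H<15)|(H>170))&(S>120)
rep('board z21',comp((H<12)&(S>150),235,140,330,265,5),21)
rep('jig',comp((H<25)&(S>85),235,140,330,265,5),15)
rep('cover z56(whole)',comp(br&(V>60),380,180,450,290,7),56)
rep('pack z42',comp((V<60),130,215,175,262,7),42)
cv2.imwrite('pics/c1.png',cv2.resize(vis[140:300,120:460],None,fx=2.3,fy=2.3,interpolation=cv2.INTER_NEAREST))
```

```text
hsv cover [ 12 149 130] cover side [  3  36 162] board [ 13 159 193] jig [ 15 122 213] pack [130   8  94] [160  13  57] slot [ 10  70 171]
board z21 c [530.9  -8.7] size [ 15.3 157.5] ang 168.05 px [297. 206.]
jig c [541.6  25.1] size [135.1 248.7] ang 163.84 px [282. 204.]
cover z56(whole) c [ 462.9 -272.2] size [198.1 101.1] ang 8.12 px [416. 237.]
pack z42 c [446.  319.3] size [70.3 47. ] ang 19.6 px [153. 241.]
```

View pics/c1.png

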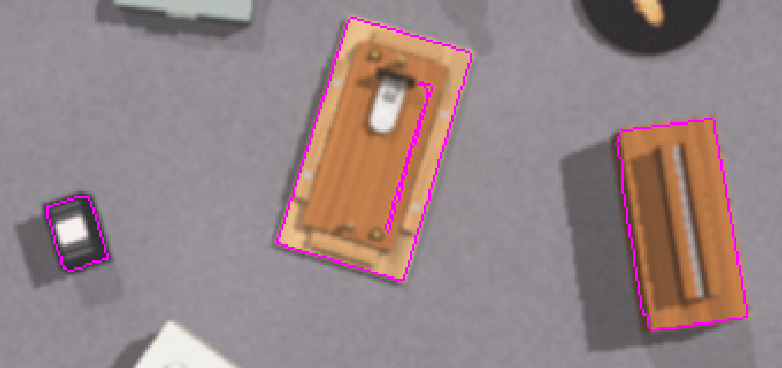

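The outlines fit: jig 249x135 mm, pack 70 mm long, cover 198 mm long. The strip down the middle of the large brown box is its ledge, so that choice holds. Next I refine the board from its rail and dowels, and plan the approach to the pack.

```bash
cat > plan.py <<'E'
# usage: plan.py x y z yaw_deg n : rows in tool units, tool kept pointing down
import sys; from h import *
from scipy.spatial.transform import Rotation as Ro
def plan(x,y,z,yaw,n,st=None):
    st=st or readout.read_state(); p=np.array(st['eef_pos']); R=Ro.from_euler('xyz',st['tool_rot'])
    G=Ro.from_euler('xyz',[-np.pi/2,0,np.radians(yaw)]); g=np.array([x,y,z]); rv=(R.inv()*G).as_rotvec()
    print('t',round(st['clock'],2),'pos',p.round(1),'rpy',np.degrees(st['tool_rot']).round(2),'F',np.array(st['force']).round(1),'w',round(st['width'],1))
    print('rows:', [[float(v) for v in np.round(np.r_[(R*Ro.from_rotvec(rv*i/n)).inv().apply((g-p)/n)/40,rv/n/np.radians(5)],2)] for i in range(n)])
if __name__=='__main__': a=list(map(float,sys.argv[1:])); plan(*a[:4],int(a[4]))
E
python3 - <<'E'
from h import *
import pickle
from plan import plan
T=pickle.load(open('top0.pkl','rb'));S=pickle.load(open('scene0.pkl','rb'))
a=np.radians(-16.16); ex=np.array([np.cos(a),np.sin(a)]); ey=np.array([-ex[1],ex[0]]); c=np.array([541.6,25.1])
def W(x,y,z): return np.r_[c+ex*x+ey*y,21+z]
for n,d in(('top',T),('scene',S)):
    im=d['image'].copy()[:,:,::-1]; big=cv2.resize(im,None,fx=5,fy=5,interpolation=cv2.INTER_CUBIC)
    pts=proj(d,[W(88,0,18),W(-88,0,18),W(12,0,10),W(66,12,10),W(66,-12,10),W(-100,-48,0),W(-100,48,0),W(100,48,0),W(100,-48,0)])
    for p in pts: cv2.drawMarker(big,tuple(np.round((p+.5)*5).astype(int)),(255,255,0),cv2.MARKER_CROSS,14,1)
    lo=(pts.min(0)-8).astype(int)*5; hi=(pts.max(0)+8).astype(int)*5
    cr=big[lo[1]:hi[1],lo[0]:hi[0]]; print(n,'crop origin',lo/5,cr.shape); cv2.imwrite(f'pics/base_{n}.png',cr)
A=cv2.imread('pics/base_top.png');B=cv2.imread('pics/base_scene.png')
hh=600; cv2.imwrite('pics/base.png',np.hstack([cv2.resize(x,(int(400*1),int(x.shape[0]*400/x.shape[1]))) [:600] if 0 else cv2.copyMakeBorder(cv2.resize(x,None,fx=min(395/x.shape[1],600/x.shape[0]),fy=min(395/x.shape[1],600/x.shape[0])),0,600-int(round(x.shape[0]*min(395/x.shape[1],600/x.shape[0]))),0,0,cv2.BORDER_CONSTANT) for x in(A,B)]))
st=readout.read_state(); plan(480,-200,200,-74.9,12,st)
E
```

```text
top crop origin [242. 149.] (540, 400, 3)
scene crop origin [224. 206.] (380, 470, 3)
t 0.1 pos [ 169.4 -627.   230.5] rpy [-90.     0.1  -74.89] F [-0.1  1.   0.3] w 85.1
rows: [[-0.69, 0.06, 0.86, -0.0, 0.0, -0.0], [-0.69, 0.06, 0.86, -0.0, 0.0, -0.0], [-0.69, 0.06, 0.86, -0.0, 0.0, -0.0], [-0.69, 0.06, 0.86, -0.0, 0.0, -0.0], [-0.69, 0.06, 0.86, -0.0, 0.0, -0.0], [-0.69, 0.06, 0.86, -0.0, 0.0, -0.0], [-0.69, 0.06, 0.86, -0.0, 0.0, -0.0], [-0.69, 0.06, 0.86, -0.0, 0.0, -0.0], [-0.69, 0.06, 0.86, -0.0, 0.0, -0.0], [-0.69, 0.06, 0.86, -0.0, 0.0, -0.0], [-0.69, 0.06, 0.86, -0.0, 0.0, -0.0], [-0.69, 0.06, 0.86, -0.0, 0.0, -0.0]]
```

View pics/base.png

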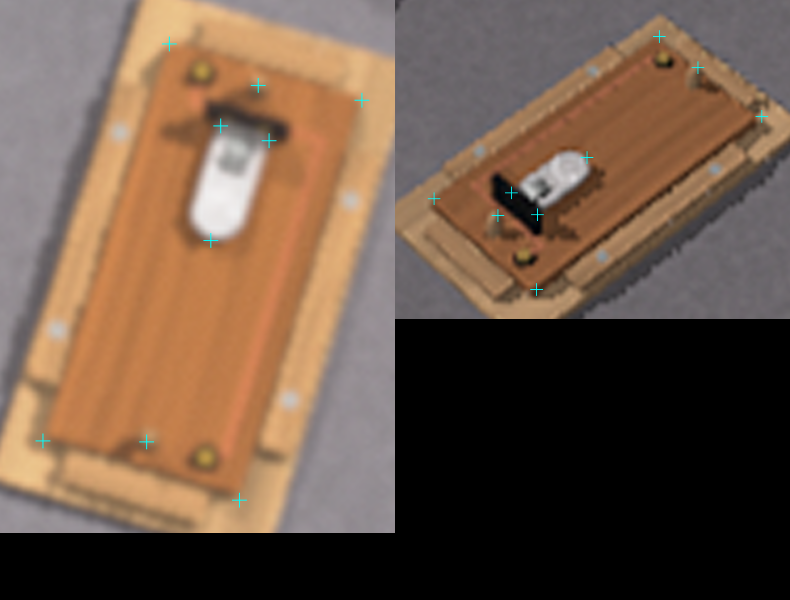

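Run:
```python
from h import *
import pickle
T=pickle.load(open('top0.pkl','rb'));S=pickle.load(open('scene0.pkl','rb'))
def base(d,org,s,A,B,nm,off):
    f=lambda p:np.array(p)/s/5+np.array(org)-.4
    pa,pb=ray(d,f(A),27+off)[:2],ray(d,f(B),27+off)[:2]; v=pa-pb; al=np.degrees(np.arctan2(v[1],v[0])-np.arctan2(56,176))
    print(nm,'mid',((pa+pb)/2).round(1),'dist',np.linalg.norm(v).round(1),'(184.7) ang',al.round(2))
base(T,(242,149),395/400,(202,72),(205,457),'top',0)
base(S,(224,206),395/470,(524,257),(663-0,59),'scene?',0) if 0 else base(S,(224,206),395/470,(524-395,257),(663-395,59),'scene',0)
im=T['image'];h=cv2.cvtColor(im,cv2.COLOR_RGB2HSV)
m=((h[...,1]<60)&(h[...,2]>150)).astype(np.uint8); q=np.zeros_like(m); q[172:200,275:300]=m[172:200,275:300]
q=cv2.morphologyEx(q,cv2.MORPH_CLOSE,np.ones((5,5)))
c=max(cv2.findContours(q,0,1)[0],key=cv2.contourArea); P=np.array([ray(T,p,31)[:2] for p in c[:,0]],np.float32); r=cv2.minAreaRect(P); print('rail',r, 'mouthside',P[P[:,0].argmin()])
# brass contours
b=((h[...,0]>18)&(h[...,0]<40)&(h[...,1]>120)).astype(np.uint8)[150:265,242:325]
n,_,s,ce=cv2.connectedComponentsWithStats(b)
print([(s[i,4],(ce[i]+[242,150]).round(1)) for i in range(1,n) if s[i,4]>3])
# jig rect in top for several z, board mask
H,Sa,V=[h[...,i].astype(int) for i in range(3)]
mm=np.zeros(m.shape,np.uint8); mm[140:265,235:330]=(((H<25)&(Sa>85))*255)[140:265,235:330]
mm=cv2.morphologyEx(mm,cv2.MORPH_CLOSE,np.ones((5,5))); c=max(cv2.findContours(mm,0,1)[0],key=cv2.contourArea)
for z in(8,12,18): print('jig',z,cv2.minAreaRect(np.array([ray(T,p,z)[:2] for p in c[:,0]],np.float32)))
```

```text
top mid [543.2  24.7] dist 184.0 (184.7) ang -16.23
scene mid [545.5  24.5] dist 184.5 (184.7) ang -16.02
rail ((577.7960205078125, 15.073600769042969), (26.27252769470215, 49.242679595947266), 75.17683410644531) mouthside [553.5695    19.768215]
[(np.int32(7), array([282.3, 163. ])), (np.int32(8), array([283.1, 241.1]))]
jig 8 ((542.9198608398438, 25.24347686767578), (135.90492248535156, 250.07937622070312), 73.83952331542969)
jig 12 ((542.1924438476562, 25.155723571777344), (135.4636688232422, 249.2674560546875), 73.83952331542969)
jig 18 ((541.101318359375, 25.024131774902344), (134.8018341064453, 248.04962158203125), 73.83953094482422)
```

Call:
{"api": "apply_moves", "payload": {"commands": [[[-0.69, 0.06, 0.86, 0, 0, 0], [-0.69, 0.06, 0.86, 0, 0, 0], [-0.69, 0.06, 0.86, 0, 0, 0], [-0.69, 0.06, 0.86, 0, 0, 0], [-0.69, 0.06, 0.86, 0, 0, 0], [-0.69, 0.06, 0.86, 0, 0, 0], [-0.69, 0.06, 0.86, 0, 0, 0], [-0.69, 0.06, 0.86, 0, 0, 0]]], "claw": 85}}

```text
clock: 0.77
eef_pos: [360.7, -361.4, 207.0]
tool_rot: [-1.58, -0.0, -1.329]
force: [1.3, -0.5, -0.4]
width: 84.9
```

Both views put base_mid at about (543.5, 24.8), at an angle of -16.15°, with the contact spacing right to under 1 mm. The rail is laterally within 0.3 mm of that. On to above the pack.

```bash
python3 plan.py 470 0 170 -72 10
```

```text
t 0.77 pos [ 360.7 -361.4  207. ] rpy [-9.052e+01 -2.000e-02 -7.613e+01] F [ 1.3 -0.5 -0.4] w 84.9
rows: [[-0.81, 0.09, 0.48, 0.01, -0.08, -0.0], [-0.81, 0.09, 0.49, 0.01, -0.08, -0.0], [-0.8, 0.09, 0.49, 0.01, -0.08, -0.0], [-0.8, 0.09, 0.5, 0.01, -0.08, -0.0], [-0.8, 0.09, 0.51, 0.01, -0.08, -0.0], [-0.79, 0.09, 0.51, 0.01, -0.08, -0.0], [-0.79, 0.09, 0.52, 0.01, -0.08, -0.0], [-0.79, 0.09, 0.52, 0.01, -0.08, -0.0], [-0.78, 0.09, 0.53, 0.01, -0.08, -0.0], [-0.78, 0.09, 0.53, 0.01, -0.08, -0.0]]
```

Call:
{"api": "apply_moves", "payload": {"commands": [[[-0.77, 0.1, 0.5, 0, -0.1, 0], [-0.77, 0.1, 0.5, 0, -0.1, 0], [-0.77, 0.1, 0.5, 0, -0.1, 0], [-0.77, 0.1, 0.5, 0, -0.1, 0], [-0.77, 0.1, 0.5, 0, -0.1, 0], [-0.77, 0.1, 0.5, 0, -0.1, 0], [-0.77, 0.1, 0.5, 0, -0.1, 0], [-0.77, 0.1, 0.5, 0, -0.1, 0]]]}}

```text
clock: 1.43
eef_pos: [452.8, -66.2, 171.5]
tool_rot: [-1.577, -0.001, -1.254]
force: [0.2, -0.3, 1.1]
width: 85.1
```

```bash
python3 plan.py 446 319 110 -70.4 12
```

```text
t 1.43 pos [452.8 -66.2 171.5] rpy [-9.038e+01 -5.000e-02 -7.182e+01] F [ 0.2 -0.3  1.1] w 85.1
rows: [[-0.77, 0.13, 0.24, 0.01, -0.02, 0.0], [-0.77, 0.13, 0.24, 0.01, -0.02, 0.0], [-0.77, 0.13, 0.24, 0.01, -0.02, 0.0], [-0.77, 0.13, 0.24, 0.01, -0.02, 0.0], [-0.77, 0.13, 0.24, 0.01, -0.02, 0.0], [-0.76, 0.13, 0.25, 0.01, -0.02, 0.0], [-0.76, 0.13, 0.25, 0.01, -0.02, 0.0], [-0.76, 0.13, 0.25, 0.01, -0.02, 0.0], [-0.76, 0.13, 0.25, 0.01, -0.02, 0.0], [-0.76, 0.13, 0.25, 0.01, -0.02, 0.0], [-0.76, 0.13, 0.25, 0.01, -0.02, 0.0], [-0.76, 0.13, 0.25, 0.01, -0.02, 0.0]]
```

Call:
{"api": "apply_moves", "payload": {"commands": [[[-0.77, 0.13, 0.24, 0, 0, 0], [-0.77, 0.13, 0.24, 0, 0, 0], [-0.77, 0.13, 0.24, 0, 0, 0], [-0.77, 0.13, 0.24, 0, 0, 0], [-0.77, 0.13, 0.25, 0, -0.05, 0], [-0.77, 0.13, 0.25, 0, -0.05, 0], [-0.77, 0.13, 0.25, 0, -0.05, 0], [-0.77, 0.13, 0.25, 0, -0.05, 0]]]}}

```text
clock: 2.1
eef_pos: [448.8, 206.7, 126.3]
tool_rot: [-1.576, -0.002, -1.232]
force: [0.8, 0.3, -0.3]
width: 84.7
```

```bash
python3 - <<'E'
from h import *
import pickle
for n,box in(('top',(125,210,180,268)),('scene',(370,240,405,285))):
    d=pickle.load(open(n+'0.pkl','rb')); h=cv2.cvtColor(d['image'],cv2.COLOR_RGB2HSV); x0,y0,x1,y1=box
    for nm,m,z in(('label',(h[...,2]>190)&(h[...,1]<60),42),('dark',h[...,2]<75,42)):
        q=np.zeros(m.shape,np.uint8); q[y0:y1,x0:x1]=m[y0:y1,x0:x1]; q=cv2.morphologyEx(q,cv2.MORPH_CLOSE,np.ones((3,3)))
        c=max(cv2.findContours(q,0,1)[0],key=cv2.contourArea); P=np.array([ray(d,p,z)[:2] for p in c[:,0]],np.float32); r=cv2.minAreaRect(P); print(n,nm,np.round(r[0],1),np.round(r[1],1),round(r[2],1), 'corners',cv2.boxPoints(r).round(0).tolist())
d=pickle.load(open('top0.pkl','rb')); save(d,'p.png',(125,205,185,270),9)
E
python3 plan.py 446 319 110 -70.4 4
```

```text
top label [448.7 324.4] [22. 26.] 19.6 corners [[434.0, 333.0], [443.0, 308.0], [463.0, 316.0], [455.0, 340.0]]
top dark [446.  319.7] [73.3 49.3] 19.9 corners [[403.0, 330.0], [420.0, 284.0], [489.0, 309.0], [472.0, 355.0]]
scene label [448.2 322.1] [17.2 23.3] 20.1 corners [[436.0, 330.0], [444.0, 308.0], [460.0, 314.0], [452.0, 336.0]]
scene dark [460.9 332.3] [100.2  65.1] 19.9 corners [[403.0, 346.0], [425.0, 285.0], [519.0, 319.0], [497.0, 380.0]]
t 2.1 pos [448.8 206.7 126.3] rpy [-9.032e+01 -9.000e-02 -7.061e+01] F [ 0.8  0.3 -0.3] w 84.7
rows: [[-0.67, 0.1, 0.22, 0.02, -0.01, 0.0], [-0.67, 0.1, 0.22, 0.02, -0.01, 0.0], [-0.67, 0.1, 0.22, 0.02, -0.01, 0.0], [-0.67, 0.1, 0.22, 0.02, -0.01, 0.0]]
```

View pics/p.png

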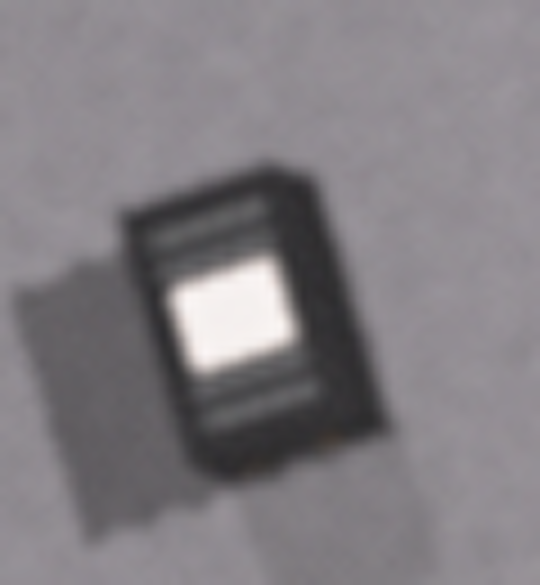

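The crop shows the label centred between the ridges on the pack's top. That puts pack_mid at about (448.5, 323.5), axis 19.8°.

```bash
python3 plan.py 448.5 323.5 80 -70.2 4
```

```text
t 2.1 pos [448.8 206.7 126.3] rpy [-9.032e+01 -9.000e-02 -7.061e+01] F [ 0.8  0.3 -0.3] w 84.7
rows: [[-0.69, 0.29, 0.24, 0.02, -0.02, 0.0], [-0.69, 0.29, 0.24, 0.02, -0.02, 0.0], [-0.69, 0.29, 0.24, 0.02, -0.02, 0.0], [-0.69, 0.29, 0.24, 0.02, -0.02, 0.0]]
```

Call:
{"api": "apply_moves", "payload": {"commands": [[[-0.7, 0.25, 0.24, 0, -0.02, 0], [-0.7, 0.25, 0.24, 0, -0.02, 0], [-0.7, 0.25, 0.24, 0, -0.02, 0], [-0.6, 0.25, 0.2, 0, -0.02, 0], [0, 0, 0, 0, 0, 0]]]}}

```text
clock: 2.52
eef_pos: [443.5, 335.8, 82.2]
tool_rot: [-1.576, 0.003, -1.214]
force: [-0.4, 0.3, 0.3]
width: 85.1
```

```bash
python3 plan.py 448.5 323.5 5 -70.2 4
```

```text
t 2.52 pos [443.5 335.8  82.2] rpy [-90.28   0.18 -69.56] F [-0.4  0.3  0.3] w 85.1
rows: [[0.08, 0.48, 0.0, 0.01, 0.03, -0.01], [0.08, 0.48, 0.0, 0.01, 0.03, -0.01], [0.08, 0.48, 0.0, 0.01, 0.03, -0.01], [0.08, 0.48, 0.0, 0.01, 0.03, -0.01]]
```

Call:
{"api": "apply_moves", "payload": {"commands": [[[0.17, 0.1, 0, 0.04, 0.06, -0.02], [0.15, 0.1, 0, 0, 0.06, -0.02], [0, 0.3, 0, 0, 0, 0], [0, 0.4, 0, 0, 0, 0], [0, 0.4, 0, 0, 0, 0], [0, 0, 0, 0, 0, 0]]]}}

```text
clock: 3.02
eef_pos: [449.3, 315.8, 27.4]
tool_rot: [-1.573, -0.005, -1.23]
force: [-0.1, 0.0, -0.7]
width: 85.3
```

```bash
python3 plan.py 448.5 323.5 5 -70.2 2
```

```text
t 3.02 pos [449.3 315.8  27.4] rpy [-90.15  -0.3  -70.5 ] F [-0.1  0.  -0.7] w 85.3
rows: [[-0.1, 0.28, 0.02, 0.01, -0.03, 0.03], [-0.1, 0.28, 0.02, 0.01, -0.03, 0.03]]
```

Call:
{"api": "apply_moves", "payload": {"commands": [[[-0.1, 0.25, 0.02, 0, -0.03, 0.03], [-0.06, 0.25, 0.02, 0, 0, 0.03], [0, 0, 0, 0, 0, 0]]]}}

```text
clock: 3.27
eef_pos: [450.4, 318.3, 6.9]
tool_rot: [-1.573, -0.002, -1.234]
force: [-0.0, 0.7, -1.0]
width: 84.9
```

```bash
python3 plan.py 448.5 323.5 5 -70.2 1
```

```text
t 3.27 pos [450.4 318.3   6.9] rpy [-90.14  -0.1  -70.69] F [-0.   0.7 -1. ] w 84.9
rows: [[-0.14, 0.05, -0.0, 0.03, -0.1, 0.02]]
```

Call:
{"api": "apply_moves", "payload": {"commands": [[[-0.14, 0.05, 0, 0.03, -0.1, 0.02], [0, 0, 0, 0, 0, 0]]]}}

```text
clock: 3.43
eef_pos: [448.9, 323.4, 4.8]
tool_rot: [-1.57, 0.0, -1.226]
force: [-0.5, -0.2, -0.0]
width: 85.0
```

Call:
{"api": "apply_moves", "payload": {"commands": [[[0, 0, 0, 0, 0, 0], [0, 0, 0, 0, 0, 0], [0, 0, 0, 0, 0, 0], [0, 0, 0, 0, 0, 0], [0, 0, 0, 0, 0, 0], [0, 0, 0, 0, 0, 0], [0, 0, 0, 0, 0, 0], [0, 0, 0, 0, 0, 0]]], "claw": 30}}

```text
clock: 4.1
eef_pos: [449.1, 324.7, 6.5]
tool_rot: [-1.568, 0.001, -1.224]
force: [-0.2, 0.8, -2.1]
width: 43.4
```

```bash
python3 plan.py 448.5 323.5 90 -70.2 3
```

```text
t 4.1 pos [449.1 324.7   6.5] rpy [-8.983e+01  5.000e-02 -7.012e+01] F [-0.2  0.8 -2.1] w 43.4
rows: [[0.01, -0.7, -0.01, -0.01, 0.01, -0.0], [0.01, -0.7, -0.01, -0.01, 0.01, -0.0], [0.01, -0.7, -0.01, -0.01, 0.01, -0.0]]
```

Gripped: opening 43.4 mm against 44 given. Lift and carry.

Call:
{"api": "apply_moves", "payload": {"commands": [[[0, -0.7, 0, 0, 0, 0], [0, -0.7, 0, 0, 0, 0], [0, -0.7, 0, 0, 0, 0]]]}}

```text
clock: 4.35
eef_pos: [444.3, 321.1, 85.9]
tool_rot: [-1.583, -0.004, -1.224]
force: [0.2, 0.4, -2.5]
width: 43.1
```

```bash
python3 plan.py 507 36 90 -106.15 10
```

```text
t 4.35 pos [444.3 321.1  85.9] rpy [-90.72  -0.23 -70.11] F [ 0.2  0.4 -2.5] w 43.1
rows: [[0.72, -0.01, -0.1, 0.01, 0.72, 0.01], [0.73, -0.01, -0.05, 0.01, 0.72, 0.01], [0.73, -0.01, -0.0, 0.01, 0.72, 0.01], [0.73, -0.01, 0.04, 0.01, 0.72, 0.01], [0.72, -0.01, 0.09, 0.01, 0.72, 0.01], [0.72, -0.01, 0.13, 0.01, 0.72, 0.01], [0.71, -0.01, 0.18, 0.01, 0.72, 0.01], [0.69, -0.01, 0.22, 0.01, 0.72, 0.01], [0.68, -0.01, 0.27, 0.01, 0.72, 0.01], [0.66, -0.01, 0.31, 0.01, 0.72, 0.01]]
```

Call:
{"api": "apply_moves", "payload": {"commands": [[[0.72, -0.01, -0.1, 0.01, 0.72, 0.01], [0.73, -0.01, -0.05, 0.01, 0.72, 0.01], [0.73, -0.01, 0, 0.01, 0.72, 0.01], [0.73, -0.01, 0.04, 0.01, 0.72, 0.01], [0.72, -0.01, 0.09, 0.01, 0.72, 0.01], [0.72, -0.01, 0.13, 0.01, 0.72, 0.01], [0.71, -0.01, 0.18, 0.01, 0.72, 0.01], [0, 0, 0, 0, 0.3, 0]]]}}

```text
clock: 5.02
eef_pos: [492.0, 119.7, 94.3]
tool_rot: [-1.565, 0.011, -1.704]
force: [-0.2, -0.7, -2.5]
width: 43.2
```

```bash
python3 plan.py 507 36 80 -106.15 4
```

```text
t 5.02 pos [492.  119.7  94.3] rpy [-89.68   0.6  -97.61] F [-0.2 -0.7 -2.5] w 43.2
rows: [[0.51, 0.08, 0.16, -0.01, 0.43, -0.03], [0.5, 0.09, 0.18, -0.01, 0.43, -0.03], [0.49, 0.09, 0.2, -0.01, 0.43, -0.03], [0.49, 0.09, 0.22, -0.01, 0.43, -0.03]]
```

Call:
{"api": "apply_moves", "payload": {"commands": [[[0.51, 0.08, 0.16, -0.01, 0.43, -0.03], [0.5, 0.09, 0.18, -0.01, 0.43, -0.03], [0.49, 0.09, 0.2, -0.01, 0.43, -0.03], [0.4, 0.09, 0.2, -0.01, 0.4, -0.03], [0, 0, 0, 0, 0, 0], [0, 0, 0, 0, 0, 0]]]}}

```text
clock: 5.52
eef_pos: [507.0, 33.9, 78.9]
tool_rot: [-1.57, -0.0, -1.864]
force: [-0.2, 0.8, -0.8]
width: 43.3
```

```bash
python3 plan.py 507 35.4 50 -106.15 3
```

```text
t 5.52 pos [507.   33.9  78.9] rpy [-8.997e+01 -3.000e-02 -1.068e+02] F [-0.2  0.8 -0.8] w 43.3
rows: [[-0.01, 0.24, -0.0, -0.0, -0.04, 0.0], [-0.01, 0.24, -0.0, -0.0, -0.04, 0.0], [-0.01, 0.24, -0.0, -0.0, -0.04, 0.0]]
```

Call:
{"api": "apply_moves", "payload": {"commands": [[[-0.01, 0.28, 0, 0, -0.04, 0], [-0.01, 0.28, 0, 0, -0.04, 0], [-0.01, 0.28, 0, 0, -0.04, 0], [0, 0.2, 0, 0, 0, 0], [0, 0.1, 0, 0, 0, 0], [0, 0, 0, 0, 0, 0]]]}}

```text
clock: 6.02
eef_pos: [507.5, 40.3, 32.2]
tool_rot: [-1.57, 0.003, -1.846]
force: [0.5, -0.4, -2.3]
width: 43.5
```

Run:
```python
from h import *
from plan import plan
plan(507,35.4,29,-106.15,2)
d=cam('top'); save(d,'held.png',(235,140,330,265),5); s=cam('scene'); save(s,'held_s.png',(215,200,330,295),5)
A=cv2.imread('pics/held.png');B=cv2.imread('pics/held_s.png')
C=np.zeros((625,475+575,3),np.uint8);C[:,:475]=A;C[:475,475:]=B;cv2.imwrite('pics/held2.png',cv2.resize(C,None,fx=.76,fy=.76))
```

```text
t 6.02 pos [507.5  40.3  32.2] rpy [ -89.95    0.17 -105.77] F [ 0.5 -0.4 -2.3] w 43.5
rows: [[0.06, 0.04, 0.01, -0.01, 0.04, -0.02], [0.06, 0.04, 0.01, -0.01, 0.04, -0.02]]
```

View pics/held2.png

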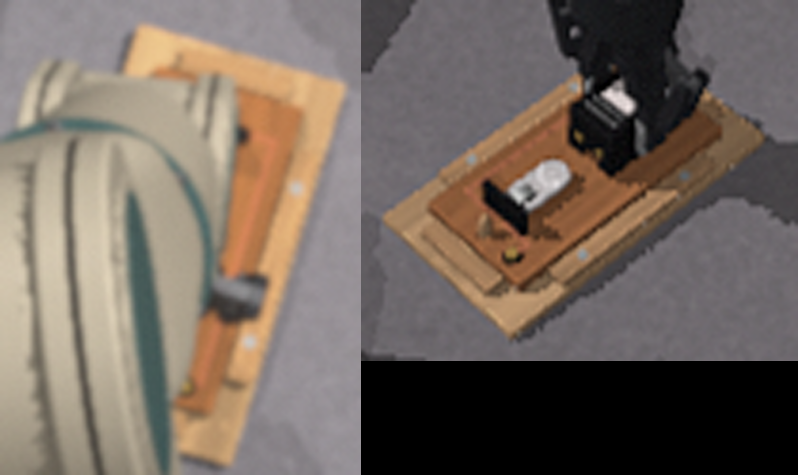

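The scene view shows the pack held upright just in front of the rail mouth; the arm hides it from the top camera. I'll centre on the rail line and lower it.

Call:
{"api": "apply_moves", "payload": {"commands": [[[0.08, 0.04, 0, 0, 0.05, -0.02], [0.05, 0.03, 0, 0, 0.03, -0.02], [0, 0, 0, 0, 0, 0], [0, 0, 0, 0, 0, 0]]]}}

```text
clock: 6.45
eef_pos: [507.5, 34.8, 31.4]
tool_rot: [-1.566, 0.0, -1.854]
force: [0.8, 0.9, -2.6]
width: 43.1
```

```bash
python3 plan.py 507.5 35.2 27.5 -106.15 1
```

```text
t 6.45 pos [507.5  34.8  31.4] rpy [-8.9720e+01  2.0000e-02 -1.0622e+02] F [ 0.8  0.9 -2.6] w 43.1
rows: [[-0.01, 0.1, -0.0, -0.06, -0.01, -0.0]]
```

Call:
{"api": "apply_moves", "payload": {"commands": [[[-0.01, 0.1, 0, -0.06, 0, 0], [0, 0.03, 0, 0, 0, 0], [0, 0, 0, 0, 0, 0]]]}}

```text
clock: 6.7
eef_pos: [508.2, 35.0, 27.3]
tool_rot: [-1.57, 0.001, -1.854]
force: [-0.9, 0.1, -2.3]
width: 42.9
```

```bash
python3 plan.py 525.7 30 27.5 -106.15 4
```

```text
t 6.7 pos [508.2  35.   27.3] rpy [-8.9970e+01  6.0000e-02 -1.0625e+02] F [-0.9  0.1 -2.3] w 42.9
rows: [[-0.0, -0.0, 0.11, -0.0, -0.01, -0.0], [-0.0, -0.0, 0.11, -0.0, -0.01, -0.0], [-0.0, -0.0, 0.11, -0.0, -0.01, -0.0], [-0.0, -0.0, 0.11, -0.0, -0.01, -0.0]]
```

Call:
{"api": "apply_moves", "payload": {"commands": [[[0, 0.04, 0, 0, 0, 0], [0, 0.03, 0, 0, 0, 0], [0, 0, 0, 0, 0, 0]]]}}

```text
clock: 6.95
eef_pos: [508.4, 35.0, 27.7]
tool_rot: [-1.57, 0.003, -1.855]
force: [0.1, -0.6, -1.5]
width: 43.4
```

```bash
python3 plan.py 525.7 30 27 -106.15 4
```

```text
t 6.95 pos [508.4  35.   27.7] rpy [ -89.93    0.15 -106.27] F [ 0.1 -0.6 -1.5] w 43.4
rows: [[-0.0, 0.0, 0.11, -0.0, -0.01, -0.01], [0.0, 0.0, 0.11, -0.0, -0.01, -0.01], [0.0, 0.0, 0.11, -0.0, -0.01, -0.01], [0.0, 0.0, 0.11, -0.0, -0.01, -0.01]]
```

Call:
{"api": "apply_moves", "payload": {"commands": [[[0, 0.02, 0.15, 0, 0, 0], [0, 0.02, 0.15, 0, 0, 0], [0, 0.02, 0.15, 0, 0, 0], [0, 0.02, 0.1, 0, 0, 0], [0, 0, 0, 0, 0, 0]]]}}

```text
clock: 7.37
eef_pos: [512.2, 34.0, 28.7]
tool_rot: [-1.606, 0.001, -1.852]
force: [1.1, -0.2, -2.8]
width: 43.2
```

```bash
cat > rel.py <<'E'
from h import *
st=readout.read_state(); a=np.radians(-16.15); R=np.array([[np.cos(a),np.sin(a)],[-np.sin(a),np.cos(a)]])
p=st['eef_pos']; print('t',round(st['clock'],2),'rail xy',(R@(np.array(p[:2])-[543.5,24.8])).round(2),'z',round(p[2],1),'F rail',(R@np.array(st['force'][:2])).round(1),round(st['force'][2],1),'rpy',np.degrees(st['tool_rot']).round(2),'w',round(st['width'],1))
E
python3 rel.py
```

```text
t 7.37 rail xy [-32.6    0.13] z 28.7 F rail [1.1 0.1] -2.8 rpy [-9.2040e+01  6.0000e-02 -1.0609e+02] w 43.2
```

Call:
{"api": "apply_moves", "payload": {"commands": [[[0, 0, 0.2, 0.2, 0, 0], [0, 0, 0.2, 0.2, 0, 0], [0, 0, 0, 0, 0, 0], [0, 0, 0, 0, 0, 0]]]}}

```text
clock: 7.7
eef_pos: [531.1, 28.6, 27.2]
tool_rot: [-1.566, 0.001, -1.852]
force: [-0.9, -0.4, 0.7]
width: 43.3
```

```bash
python3 rel.py
```

```text
t 7.7 rail xy [-12.94   0.23] z 27.2 F rail [-0.7 -0.7] 0.7 rpy [-8.9710e+01  6.0000e-02 -1.0611e+02] w 43.3
```

On the rail with no side force. Pushing on.

Call:
{"api": "apply_moves", "payload": {"commands": [[[0, 0, 0.2, 0, 0, 0], [0, 0, 0.2, 0.1, 0, 0], [0, 0, 0.2, 0.1, 0, 0], [0, 0, 0, 0, 0, 0], [0, 0, 0, 0, 0, 0]]]}}

```text
clock: 8.12
eef_pos: [545.8, 24.5, 27.2]
tool_rot: [-1.568, -0.001, -1.849]
force: [-4.9, 1.4, 5.3]
width: 43.5
```

```bash
python3 rel.py
```

```text
t 8.12 rail xy [2.24 0.38] z 27.2 F rail [-5.1 -0. ] 5.3 rpy [-8.9840e+01 -4.0000e-02 -1.0596e+02] w 43.5
```

Call:
{"api": "apply_moves", "payload": {"commands": [[[0, 0, 0.3, 0, 0, 0], [0, 0, 0.3, 0.05, 0, 0], [0, 0, 0.3, 0.05, 0, 0], [0, 0, 0.3, 0, 0, 0]]]}}

```text
clock: 8.45
eef_pos: [574.9, 16.1, 27.6]
tool_rot: [-1.595, -0.004, -1.846]
force: [-22.2, 8.3, 22.5]
width: 43.4
```

```bash
python3 rel.py
```

```text
t 8.45 rail xy [32.56  0.39] z 27.6 F rail [-23.6   1.8] 22.5 rpy [ -91.38   -0.21 -105.79] w 43.4
```

Call:
{"api": "apply_moves", "payload": {"commands": [[[0, 0, 0.05, 0.1, 0, 0], [0, 0, 0, 0, 0, 0]]]}}

```text
clock: 8.62
eef_pos: [574.7, 16.2, 27.8]
tool_rot: [-1.592, -0.004, -1.847]
force: [0.9, 0.3, 0.1]
width: 43.4
```

```bash
python3 rel.py; python3 -c "
from h import *
s=cam('scene'); save(s,'home.png',(215,190,335,295),6)"; python3 rel.py
```

```text
t 8.62 rail xy [32.38  0.47] z 27.8 F rail [0.8 0.5] 0.1 rpy [ -91.21   -0.21 -105.83] w 43.4
t 8.67 rail xy [32.4   0.48] z 27.7 F rail [-1.7  0.1] 1.5 rpy [ -91.22   -0.21 -105.83] w 43.3
```

View pics/home.png

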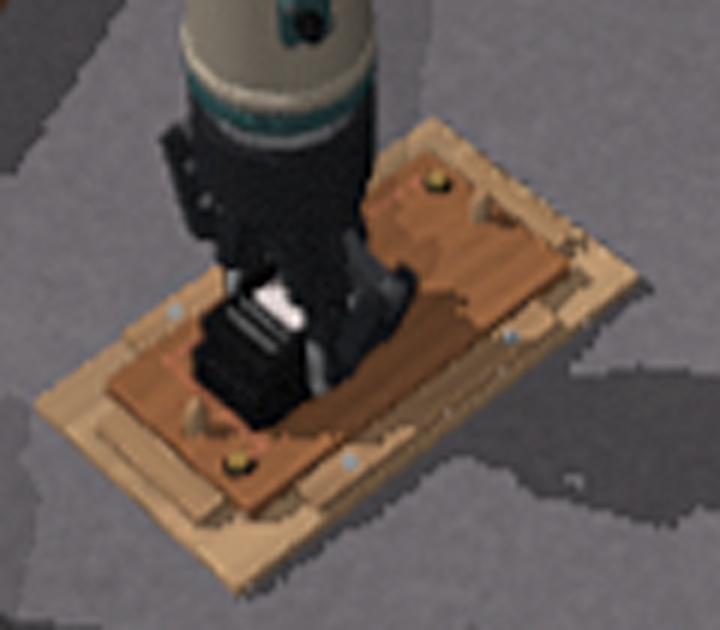

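Call:
{"api": "apply_moves", "payload": {"commands": [[[0, 0, -0.12, 0.15, 0, 0], [0, 0, -0.12, 0.1, 0, 0]]]}}

```text
clock: 8.83
eef_pos: [568.9, 17.8, 27.9]
tool_rot: [-1.563, -0.003, -1.848]
force: [4.5, -1.1, -0.0]
width: 43.2
```

```bash
python3 rel.py
```

```text
t 8.83 rail xy [26.33  0.38] z 27.9 F rail [4.6 0.2] -0.0 rpy [ -89.57   -0.17 -105.88] w 43.2
```

Call:
{"api": "apply_moves", "payload": {"commands": [[[0, 0, 0.2, 0, 0, 0], [0, 0, 0.2, 0, 0, 0]]]}}

```text
clock: 9.0
eef_pos: [575.0, 16.1, 27.2]
tool_rot: [-1.582, -0.005, -1.847]
force: [-24.8, 6.8, 30.2]
width: 43.6
```

```bash
python3 rel.py
```

```text
t 9.0 rail xy [32.71  0.44] z 27.2 F rail [-25.7  -0.4] 30.2 rpy [ -90.65   -0.28 -105.81] w 43.6
```

Call:
{"api": "apply_moves", "payload": {"commands": [[[0, 0, 0.2, 0.05, 0, 0], [0, 0, 0.2, 0.05, 0, 0]]]}}

```text
clock: 9.17
eef_pos: [574.6, 16.2, 27.6]
tool_rot: [-1.609, -0.007, -1.847]
force: [-18.4, 4.6, 25.4]
width: 43.4
```

```bash
python3 rel.py
```

```text
t 9.17 rail xy [32.31  0.39] z 27.6 F rail [-19.   -0.7] 25.4 rpy [ -92.18   -0.41 -105.83] w 43.4
```

Hard against the stop at the same place twice. Now I release without pulling back and check by camera.

Call:
{"api": "apply_moves", "payload": {"commands": [[[0, 0, 0, 0, 0, 0], [0, 0, 0, 0, 0, 0], [0, 0, 0, 0.1, 0, 0], [0, 0, 0, 0.1, 0, 0]]], "claw": 70}}

```text
clock: 9.5
eef_pos: [575.6, 15.9, 27.8]
tool_rot: [-1.593, -0.007, -1.847]
force: [-0.9, 0.8, -0.3]
width: 70.3
```

Call:
{"api": "apply_moves", "payload": {"commands": [[[0, -0.4, 0, 0, 0, 0], [0, -0.8, 0, 0, 0, 0], [0, -0.8, 0, 0, 0, 0], [0, -0.8, 0, 0, 0, 0]]]}}

```text
clock: 9.83
eef_pos: [574.2, 15.1, 135.3]
tool_rot: [-1.603, -0.013, -1.848]
force: [0.5, 0.2, -0.4]
width: 70.4
```

```bash
python3 plan.py 480 -150 150 -90 8
```

```text
t 9.83 pos [574.2  15.1 135.3] rpy [ -91.87   -0.75 -105.87] F [ 0.5  0.2 -0.4] w 70.4
rows: [[0.58, -0.03, -0.14, 0.05, -0.4, 0.01], [0.57, -0.03, -0.16, 0.05, -0.4, 0.01], [0.57, -0.04, -0.18, 0.05, -0.4, 0.01], [0.56, -0.04, -0.2, 0.05, -0.4, 0.01], [0.55, -0.04, -0.22, 0.05, -0.4, 0.01], [0.54, -0.04, -0.24, 0.05, -0.4, 0.01], [0.54, -0.04, -0.26, 0.05, -0.4, 0.01], [0.53, -0.04, -0.28, 0.05, -0.4, 0.01]]
```

Call:
{"api": "apply_moves", "payload": {"commands": [[[0.58, -0.03, -0.14, 0.05, -0.4, 0.01], [0.57, -0.03, -0.16, 0.05, -0.4, 0.01], [0.57, -0.04, -0.18, 0.05, -0.4, 0.01], [0.56, -0.04, -0.2, 0.05, -0.4, 0.01], [0.55, -0.04, -0.22, 0.05, -0.4, 0.01], [0.54, -0.04, -0.24, 0.05, -0.4, 0.01], [0.54, -0.04, -0.26, 0.05, -0.4, 0.01], [0.5, -0.04, -0.25, 0.05, -0.4, 0.01]]], "claw": 75}}

```text
clock: 10.5
eef_pos: [493.3, -151.6, 156.5]
tool_rot: [-1.538, -0.004, -1.543]
force: [0.1, -0.8, 0.2]
width: 74.8
```

Run:
```python
from h import *
import pickle
from plan import plan
a=np.radians(-16.15); R=np.array([[np.cos(a),np.sin(a)],[-np.sin(a),np.cos(a)]])
for n,box in(('top',(265,160,315,210)),('scene',(225,215,300,275))):
    d=cam(n); pickle.dump(d,open(n+'1.pkl','wb')); h=cv2.cvtColor(d['image'],cv2.COLOR_RGB2HSV); x0,y0,x1,y1=box
    for nm,m in(('label',(h[...,2]>180)&(h[...,1]<60)),('dark',h[...,2]<70)):
        q=np.zeros(m.shape,np.uint8); q[y0:y1,x0:x1]=m[y0:y1,x0:x1]; q=cv2.morphologyEx(q,cv2.MORPH_CLOSE,np.ones((3,3)))
        c=max(cv2.findContours(q,0,1)[0],key=cv2.contourArea); r=cv2.minAreaRect(np.array([ray(d,p,63)[:2] for p in c[:,0]],np.float32)); print(n,nm,'in base',(R@(np.array(r[0])-[543.5,24.8])).round(1),np.round(r[1],1),round(r[2],1))
A=cv2.resize(cv2.imread('pics/x.png') if 0 else pickle.load(open('top1.pkl','rb'))['image'][140:265,235:330,::-1],None,fx=4.7,fy=4.7,interpolation=cv2.INTER_CUBIC)
B=cv2.resize(pickle.load(open('scene1.pkl','rb'))['image'][205:290,220:325,::-1],None,fx=3.3,fy=3.3,interpolation=cv2.INTER_CUBIC)
C=np.zeros((600,800,3),np.uint8);C[:A.shape[0],:A.shape[1]]=A;C[:B.shape[0],450:450+B.shape[1]]=B[:,:350];cv2.imwrite('pics/home2.png',C)
plan(462,-280,120,-81.9,5)
```

```text
top label in base [31.6  1.4] [26.5 22.5] 74.5
top dark in base [28.4  0.6] [41.1 74. ] 73.8
scene label in base [30.6 -0.3] [24.5 19.8] 76.6
scene dark in base [44. 12.] [66.2 92.9] 73.7
t 10.6 pos [ 491.7 -155.1  156.7] rpy [-88.2   -0.31 -88.9 ] F [-0.5  0.1  0.5] w 75.2
rows: [[0.62, 0.18, -0.17, -0.07, -0.28, 0.02], [0.62, 0.18, -0.18, -0.07, -0.28, 0.02], [0.61, 0.18, -0.19, -0.07, -0.28, 0.02], [0.61, 0.18, -0.21, -0.07, -0.28, 0.02], [0.6, 0.18, -0.22, -0.07, -0.28, 0.02]]
```

View pics/home2.png

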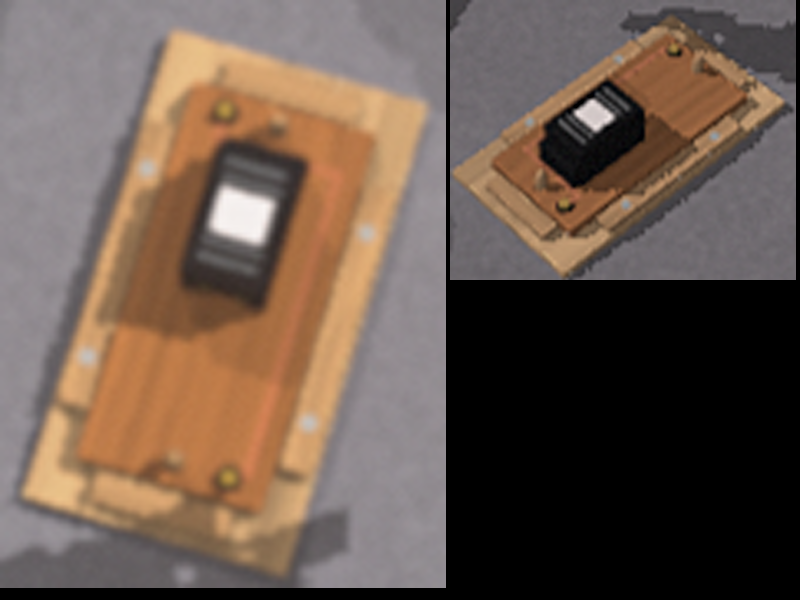

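The pack's label sits 31.1 mm along the rail on average (31 wanted), so the pack is home. Next is the cover pose, checked with a predicted outline on both first images.

```bash
cat > cov.py <<'E'
from h import *
import pickle,sys
cx,cy,an=map(float,sys.argv[1:4]); a=np.radians(an); ex=np.array([np.cos(a),np.sin(a)]); ey=np.array([-ex[1],ex[0]])
W=lambda x,y,z:np.r_[cx+ex[0]*x+ey[0]*y,cy+ex[1]*x+ey[1]*y,z]
C=np.zeros((600,800,3),np.uint8)
for n,o,(x0,y0,x1,y1) in(('top',0,(378,185,450,290)),('scene',1,(160,145,235,220))):
    d=pickle.load(open(n+'0.pkl','rb')); s=5.3
    b=cv2.resize(d['image'][y0:y1,x0:x1,::-1],None,fx=s,fy=s,interpolation=cv2.INTER_CUBIC)
    for L,w,z in((100,48,56),(75,18,82)):
        q=((proj(d,[W(i*L,j*w,z) for i,j in((1,1),(1,-1),(-1,-1),(-1,1))])+.5-[x0,y0])*s).astype(int)
        cv2.polylines(b,[q],True,(255,255,0) if z==56 else (0,255,0),1)
    C[:b.shape[0],o*400:o*400+b.shape[1]]=b[:600,:400]
cv2.imwrite('pics/cov.png',C)
E
python3 cov.py 463.3 -274.7 8.12
```

```text
(no output)
```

View pics/cov.png

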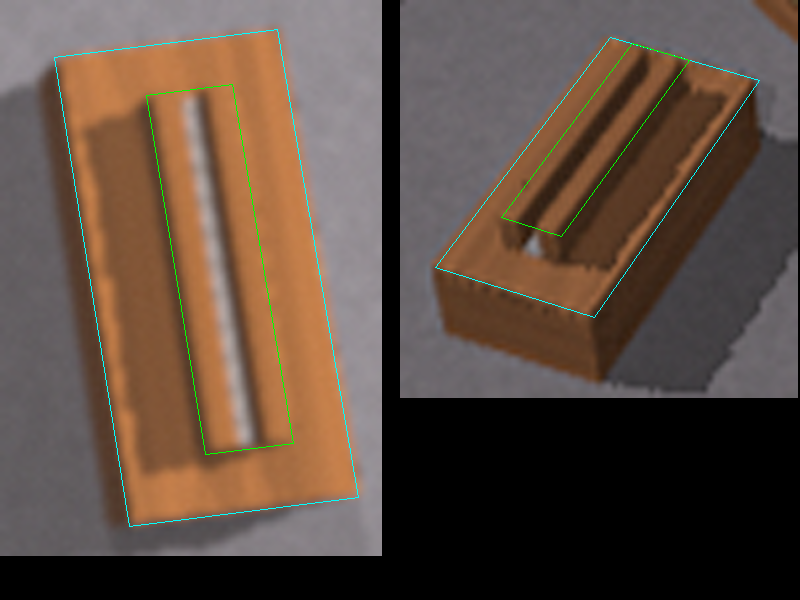

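Call:
{"api": "apply_moves", "payload": {"commands": [[[0.62, 0.12, -0.17, -0.07, -0.28, 0.02], [0.62, 0.12, -0.18, -0.07, -0.28, 0.02], [0.61, 0.12, -0.19, -0.07, -0.28, 0.02], [0.6, 0.12, -0.2, -0.07, -0.28, 0.02], [0, 0, 0, -0.07, -0.2, 0], [0, 0, 0, 0, 0, 0]]], "claw": 75}}

```text
clock: 11.1
eef_pos: [471.6, -258.4, 136.3]
tool_rot: [-1.564, -0.003, -1.431]
force: [-0.6, 1.6, 0.2]
width: 75.0
```

The predicted outline fits the cover in the top view to within a pixel; the scene view is off by about 1 px. I go above the ledge at (463.3, -274.7), yaw -81.9.

```bash
python3 plan.py 463.3 -274.7 110 -81.9 3
```

```text
t 11.1 pos [ 471.6 -258.4  136.3] rpy [-89.61  -0.18 -81.96] F [-0.6  1.6  0.2] w 75.0
rows: [[0.12, 0.22, -0.09, -0.03, -0.0, 0.01], [0.12, 0.22, -0.09, -0.03, -0.0, 0.01], [0.12, 0.22, -0.09, -0.03, -0.0, 0.01]]
```

Call:
{"api": "apply_moves", "payload": {"commands": [[[0.18, 0.2, -0.05, -0.02, 0, 0], [0.15, 0.2, -0.05, 0, 0, 0], [0.05, 0.2, -0.05, 0, 0, 0], [0, 0, 0, 0, 0, 0], [0, 0, 0, 0, 0, 0]]]}}

```text
clock: 11.52
eef_pos: [469.5, -273.0, 109.3]
tool_rot: [-1.565, -0.003, -1.428]
force: [-0.1, -0.1, 0.6]
width: 75.0
```

```bash
python3 plan.py 463.3 -274.7 60 -81.9 3
```

```text
t 11.52 pos [ 469.5 -273.   109.3] rpy [-89.65  -0.16 -81.84] F [-0.1 -0.1  0.6] w 75.0
rows: [[0.01, 0.41, -0.06, -0.02, 0.0, 0.01], [0.01, 0.41, -0.05, -0.02, 0.0, 0.01], [0.01, 0.41, -0.05, -0.02, 0.0, 0.01]]
```

Call:
{"api": "apply_moves", "payload": {"commands": [[[0.02, 0.35, -0.09, -0.03, 0, 0.01], [0.02, 0.35, -0.08, -0.02, 0, 0.01], [0, 0.25, -0.02, -0.02, 0, 0.01], [0, 0.1, 0, 0, 0, 0], [0, 0, 0, 0, 0, 0]]]}}

```text
clock: 11.93
eef_pos: [464.1, -273.0, 66.0]
tool_rot: [-1.569, 0.0, -1.425]
force: [-0.0, -0.3, 0.3]
width: 74.9
```

```bash
python3 plan.py 463.3 -274.7 60 -81.9 1
```

```text
t 11.93 pos [ 464.1 -273.    66. ] rpy [-8.989e+01  3.000e-02 -8.162e+01] F [-0.  -0.3  0.3] w 74.9
rows: [[0.04, 0.15, -0.03, -0.02, 0.06, -0.01]]
```

Call:
{"api": "apply_moves", "payload": {"commands": [[[0.04, 0.1, -0.03, 0, 0.06, 0], [0, 0.06, 0, 0, 0, 0], [0, 0, 0, 0, 0, 0]]]}}

```text
clock: 12.18
eef_pos: [464.3, -274.4, 59.8]
tool_rot: [-1.567, -0.0, -1.429]
force: [-0.2, -0.6, -0.3]
width: 74.8
```

Call:
{"api": "apply_moves", "payload": {"commands": [[[0, 0, 0, 0, 0, 0], [0, 0, 0, 0, 0, 0], [0, 0, 0, 0, 0, 0], [0, 0, 0, 0, 0, 0], [0, 0, 0, 0, 0, 0], [0, 0, 0, 0, 0, 0], [0, 0, 0, 0, 0, 0], [0, 0, 0, 0, 0, 0]]], "claw": 20}}

```text
clock: 12.85
eef_pos: [465.2, -275.3, 61.2]
tool_rot: [-1.565, -0.002, -1.43]
force: [-0.9, -1.4, -0.6]
width: 34.6
```

```bash
python3 plan.py 463.3 -274.7 150 -81.9 4
```

```text
t 12.85 pos [ 465.2 -275.3   61.2] rpy [-89.68  -0.12 -81.91] F [-0.9 -1.4 -0.6] w 34.6
rows: [[-0.0, -0.55, -0.01, -0.02, -0.0, 0.01], [-0.0, -0.55, -0.01, -0.02, -0.0, 0.01], [-0.0, -0.55, -0.01, -0.02, -0.0, 0.01], [-0.0, -0.55, -0.01, -0.02, -0.0, 0.01]]
```

Ledge gripped, opening 34.6 mm. Lift and carry over the board, keeping the rim well above the pack.

Call:
{"api": "apply_moves", "payload": {"commands": [[[0, -0.5, 0, -0.02, 0, 0], [0, -0.6, 0, -0.02, 0, 0], [0, -0.6, 0, -0.02, 0, 0], [0, -0.5, 0, 0, 0, 0]]]}}

```text
clock: 13.18
eef_pos: [459.8, -272.0, 145.7]
tool_rot: [-1.584, 0.008, -1.429]
force: [1.0, -0.9, -3.8]
width: 34.6
```

```bash
python3 plan.py 545.1 24.5 155 -106.1 10
```

```text
t 13.18 pos [ 459.8 -272.   145.7] rpy [-90.75   0.47 -81.9 ] F [ 1.  -0.9 -3.8] w 34.6
rows: [[-0.7, -0.02, 0.32, 0.02, 0.48, -0.01], [-0.72, -0.02, 0.29, 0.02, 0.48, -0.01], [-0.73, -0.02, 0.25, 0.02, 0.48, -0.01], [-0.74, -0.02, 0.22, 0.02, 0.48, -0.01], [-0.75, -0.02, 0.19, 0.02, 0.48, -0.01], [-0.75, -0.02, 0.16, 0.02, 0.48, -0.01], [-0.76, -0.02, 0.13, 0.02, 0.48, -0.01], [-0.77, -0.02, 0.1, 0.02, 0.48, -0.01], [-0.77, -0.02, 0.06, 0.02, 0.48, -0.01], [-0.77, -0.02, 0.03, 0.02, 0.48, -0.01]]
```

Call:
{"api": "apply_moves", "payload": {"commands": [[[-0.7, -0.05, 0.32, -0.04, 0.48, -0.03], [-0.72, -0.05, 0.29, -0.04, 0.48, -0.03], [-0.73, -0.02, 0.25, -0.04, 0.48, -0.01], [-0.74, -0.02, 0.22, 0, 0.48, -0.01], [-0.75, -0.02, 0.19, 0, 0.48, -0.01], [-0.75, -0.02, 0.16, 0, 0.48, -0.01], [-0.76, -0.02, 0.13, 0, 0.48, -0.01], [-0.5, -0.02, 0.1, 0, 0.48, -0.01]]]}}

```text
clock: 13.85
eef_pos: [528.1, -45.8, 154.6]
tool_rot: [-1.592, -0.016, -1.796]
force: [-0.2, -0.6, -5.3]
width: 34.9
```

```bash
python3 plan.py 545.1 24.5 150 -106.1 3
```

```text
t 13.85 pos [528.1 -45.8 154.6] rpy [ -91.2    -0.94 -102.93] F [-0.2 -0.6 -5.3] w 34.9
rows: [[-0.6, 0.03, 0.01, 0.08, 0.21, 0.07], [-0.6, 0.03, -0.0, 0.08, 0.21, 0.07], [-0.6, 0.04, -0.02, 0.08, 0.21, 0.07]]
```

Call:
{"api": "apply_moves", "payload": {"commands": [[[-0.55, 0.03, 0.01, 0.08, 0.21, 0.07], [-0.5, 0.03, 0, 0.08, 0.21, 0.07], [-0.3, 0.04, 0, 0.05, 0.18, 0.03], [0, 0, 0, 0, 0, 0], [0, 0, 0, 0, 0, 0]]]}}

```text
clock: 14.27
eef_pos: [540.6, 18.7, 147.2]
tool_rot: [-1.578, 0.001, -1.839]
force: [-0.1, -0.8, -4.0]
width: 34.8
```

```bash
python3 plan.py 545.1 24.5 125 -106.1 2
```

```text
t 14.27 pos [540.6  18.7 147.2] rpy [-9.041e+01  5.000e-02 -1.054e+02] F [-0.1 -0.8 -4. ] w 34.8
rows: [[-0.08, 0.28, 0.04, 0.04, 0.07, -0.0], [-0.08, 0.28, 0.04, 0.04, 0.07, -0.0]]
```

Call:
{"api": "apply_moves", "payload": {"commands": [[[-0.09, 0.15, 0.05, 0.06, 0.08, 0], [-0.07, 0.15, 0.04, 0.04, 0.06, 0], [0, 0.1, 0, 0, 0, 0], [0, 0, 0, 0, 0, 0], [0, 0, 0, 0, 0, 0]]]}}

```text
clock: 14.68
eef_pos: [544.6, 19.4, 128.7]
tool_rot: [-1.571, -0.003, -1.858]
force: [0.0, -0.5, -4.6]
width: 34.8
```

```bash
python3 plan.py 545.1 24.5 112 -106.1 1;python3 rel.py
```

```text
t 14.68 pos [544.6  19.4 128.7] rpy [ -89.99   -0.15 -106.44] F [ 0.  -0.5 -4.6] w 34.8
rows: [[-0.13, 0.42, -0.02, -0.0, -0.07, 0.03]]
t 14.68 rail xy [ 2.56 -4.86] z 128.7 F rail [ 0.2 -0.4] -4.6 rpy [ -89.99   -0.15 -106.44] w 34.8
```

Call:
{"api": "apply_moves", "payload": {"commands": [[[-0.11, 0.15, -0.02, 0, -0.05, 0.02], [-0.03, 0.15, 0, 0, 0, 0], [0, 0.1, 0, 0, 0, 0], [0, 0, 0, 0, 0, 0], [0, 0, 0, 0, 0, 0]]]}}

```text
clock: 15.1
eef_pos: [545.4, 23.7, 110.9]
tool_rot: [-1.571, -0.001, -1.855]
force: [-0.1, -0.3, -4.2]
width: 35.1
```

```bash
python3 plan.py 545.1 24.5 104 -106.1 1;python3 - <<'E'
from h import *
import pickle
s=cam('scene'); pickle.dump(s,open('scene2.pkl','wb'))
a=np.radians(-16.1); ex=np.array([np.cos(a),np.sin(a)]); ey=np.array([-ex[1],ex[0]])
st=readout.read_state(); p=np.array(st['eef_pos']); c=p[:2]-1.8*ex; z0=p[2]-61.2; print(c,z0)
W=lambda x,y,z:np.r_[c+ex*x+ey*y,z+z0]
x0,y0,x1,y1=205,160,340,300; k=5.9 
k=4.2; b=cv2.resize(s['image'][y0:y1,x0:x1,::-1],None,fx=k,fy=k,interpolation=cv2.INTER_CUBIC)
for z in(0,56):
    q=((proj(s,[W(i*100,j*48,z) for i,j in((1,1),(1,-1),(-1,-1),(-1,1))])+.5-[x0,y0])*k).astype(int); cv2.polylines(b,[q],True,(255,255,0),1)
cv2.imwrite('pics/over.png',b)
E
```

```text
t 15.1 pos [545.4  23.7 110.9] rpy [-9.0000e+01 -8.0000e-02 -1.0631e+02] F [-0.1 -0.3 -4.2] w 35.1
rows: [[-0.02, 0.17, -0.01, 0.0, -0.04, 0.02]]
[543.57374352  24.21711414] 49.675749063772315
```

View pics/over.png

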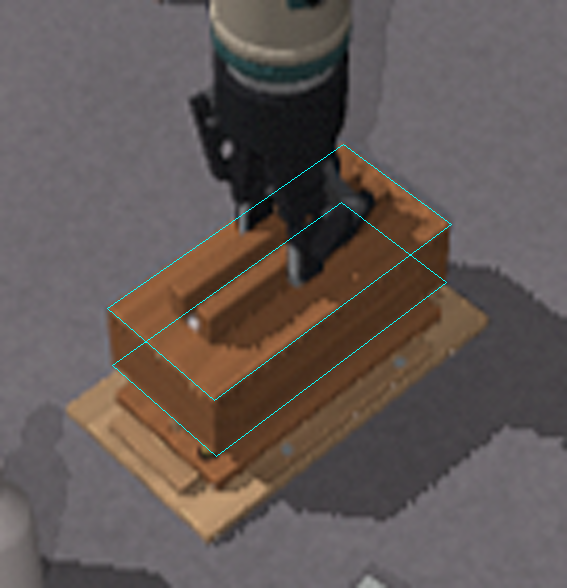

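The outline of the held cover matches where the board should receive it: level, square and centred to 1–2 mm. Lower onto the dowels gently.

Call:
{"api": "apply_moves", "payload": {"commands": [[[-0.03, 0.15, 0.02, 0, -0.04, 0.02], [0, 0.12, 0, 0, 0, 0], [0, 0.08, 0, 0, 0, 0], [0, 0, 0, 0, 0, 0]]]}}

```text
clock: 15.48
eef_pos: [546.8, 24.5, 96.0]
tool_rot: [-1.57, 0.0, -1.852]
force: [0.0, -0.8, -4.1]
width: 34.5
```

```bash
python3 plan.py 546 24.4 90 -106.1 1; python3 rel.py
```

```text
t 15.48 pos [546.8  24.5  96. ] rpy [-8.996e+01  2.000e-02 -1.061e+02] F [ 0.  -0.8 -4.1] w 34.5
rows: [[0.01, 0.15, -0.02, -0.01, 0.0, -0.0]]
t 15.48 rail xy [3.24 0.58] z 96.0 F rail [ 0.2 -0.7] -4.1 rpy [-8.996e+01  2.000e-02 -1.061e+02] w 34.5
```

Call:
{"api": "apply_moves", "payload": {"commands": [[[0, 0.08, -0.02, 0, 0, 0], [0, 0.08, 0, 0, 0, 0], [0, 0.05, 0, 0, 0, 0], [0, 0, 0, 0, 0, 0]]]}}

```text
clock: 15.82
eef_pos: [545.8, 24.0, 86.9]
tool_rot: [-1.57, -0.0, -1.853]
force: [-1.3, -0.3, -0.9]
width: 34.7
```

```bash
python3 rel.py
```

```text
t 15.82 rail xy [ 2.42 -0.13] z 86.9 F rail [-1.2 -0.6] -0.9 rpy [-8.9970e+01 -1.0000e-02 -1.0614e+02] w 34.7
```

Engaged on both dowels and standing on the springs, 4.7 mm proud, with little side force. Press down.

Call:
{"api": "apply_moves", "payload": {"commands": [[[0, 0.15, 0, 0, 0, 0], [0, 0.15, 0, 0, 0, 0], [0, 0.15, 0, 0, 0, 0]]]}}

```text
clock: 16.07
eef_pos: [545.9, 24.1, 80.9]
tool_rot: [-1.569, 0.004, -1.855]
force: [-16.5, -0.3, 63.2]
width: 34.7
```

```bash
python3 rel.py
```

```text
t 16.07 rail xy [2.5  0.01] z 80.9 F rail [-15.7  -4.9] 63.2 rpy [ -89.92    0.23 -106.27] w 34.7
```

Call:
{"api": "apply_moves", "payload": {"commands": [[[0, 0.06, 0, 0, 0, 0], [0, 0.06, 0, 0, 0, 0]]]}}

```text
clock: 16.23
eef_pos: [546.2, 23.8, 81.6]
tool_rot: [-1.567, 0.006, -1.856]
force: [-5.1, 0.4, 10.8]
width: 35.0
```

```bash
python3 rel.py
python3 - <<'E'
from h import *
import pickle
s=cam('scene'); pickle.dump(s,open('scene3.pkl','wb'))
a=np.radians(-16.1); ex=np.array([np.cos(a),np.sin(a)]); ey=np.array([-ex[1],ex[0]]); c=np.array([543.9,24.6])
W=lambda x,y,z:np.r_[c+ex*x+ey*y,z]
x0,y0,x1,y1=205,160,340,300; k=4.2; b=cv2.resize(s['image'][y0:y1,x0:x1,::-1],None,fx=k,fy=k,interpolation=cv2.INTER_CUBIC)
for z in(21,77):
    q=((proj(s,[W(i*100,j*48,z) for i,j in((1,1),(1,-1),(-1,-1),(-1,1))])+.5-[x0,y0])*k).astype(int); cv2.polylines(b,[q],True,(255,255,0),1)
cv2.imwrite('pics/shut.png',b)
E
python3 rel.py
```

```text
t 16.23 rail xy [ 2.84 -0.26] z 81.6 F rail [-5.  -1.1] 10.8 rpy [ -89.75    0.35 -106.33] w 35.0
t 16.28 rail xy [ 2.66 -0.2 ] z 81.3 F rail [-5.9 -1.5] 13.4 rpy [ -89.78    0.35 -106.32] w 34.6
```

View pics/shut.png

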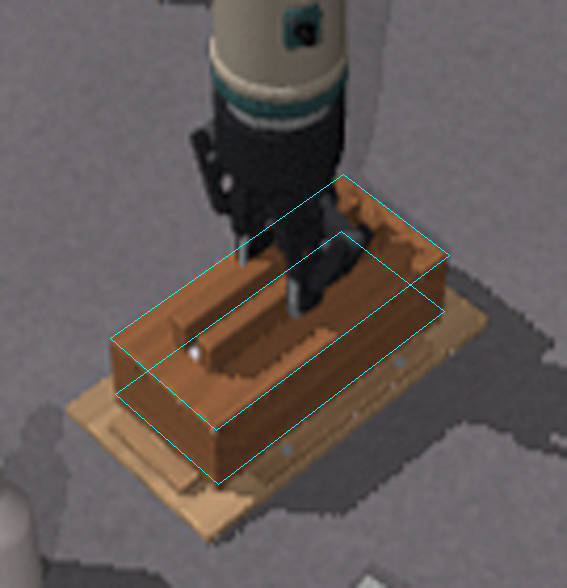

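The cover sits flush on the board, with no gap along the rim. The push is 13 N; I'll firm it up and ease the side force.

Call:
{"api": "apply_moves", "payload": {"commands": [[[0, 0.12, -0.03, 0, 0, 0]]]}}

```text
clock: 16.37
eef_pos: [546.0, 24.1, 80.9]
tool_rot: [-1.564, 0.008, -1.856]
force: [-14.4, -0.8, 64.9]
width: 34.4
```

```bash
python3 rel.py; python3 -c "
from h import *
for i in range(6): cam('scene')"; python3 rel.py; python3 -c "
from h import *
for i in range(12): cam('scene')"; python3 rel.py
```

```text
t 16.37 rail xy [2.59 0.03] z 80.9 F rail [-13.6  -4.8] 64.9 rpy [ -89.62    0.45 -106.32] w 34.4
t 16.67 rail xy [2.68 0.09] z 80.9 F rail [-7.9 -3.8] 37.7 rpy [ -89.58    0.46 -106.28] w 35.1
t 17.27 rail xy [2.66 0.11] z 80.9 F rail [-9.6 -3.3] 37.7 rpy [ -89.58    0.46 -106.28] w 35.0
```

Call:
{"api": "apply_moves", "payload": {"commands": [[[0, 0.08, -0.03, 0, 0, 0]]]}}

```text
clock: 17.35
eef_pos: [546.1, 24.1, 81.0]
tool_rot: [-1.56, 0.009, -1.854]
force: [-3.8, -2.0, 14.4]
width: 35.0
```

```bash
python3 -c "
from h import *
for i in range(15): cam('scene')"; python3 rel.py
python3 - <<'E'
from h import *
import pickle
a=pickle.load(open('scene0.pkl','rb'))['image'].astype(int); s=cam('scene'); b=s['image'].astype(int)
# bystanders: diff around plaque, bottle, case
for n,(x0,y0,x1,y1) in dict(plaque=(118,225,180,275),glue=(188,262,216,312),case=(268,295,342,360)).items():
    print(n,'mean abs diff',abs(a-b)[y0:y1,x0:x1].mean().round(1))
save(s,'end.png',(110,150,360,365),3.2-.8)
cv2.imwrite('pics/end.png',s['image'][140:365,100:360,::-1].repeat(2,0).repeat(2,1))
E
python3 rel.py
```

```text
t 18.1 rail xy [2.7  0.09] z 80.9 F rail [-6.4 -2.5] 27.7 rpy [ -89.4     0.53 -106.25] w 34.8
plaque mean abs diff 2.4
glue mean abs diff 2.7
case mean abs diff 2.6
t 18.15 rail xy [2.72 0.13] z 80.9 F rail [-5.9 -2.8] 27.5 rpy [ -89.4     0.53 -106.25] w 34.6
```

View pics/end.png

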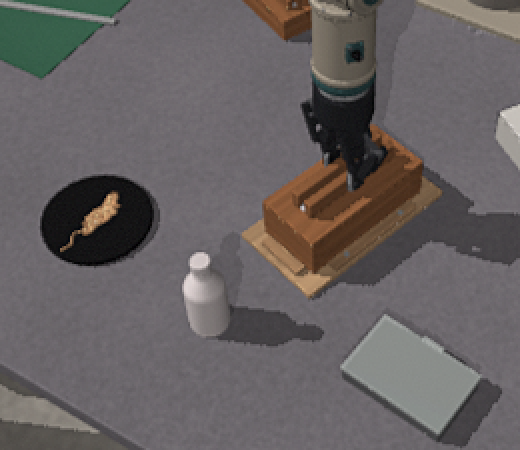

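The cover is flush and square on the board with a steady push of about 27 N, and the glue, case and plaque have not moved. Handing in.

```bash
python3 -c "
from cell import finish_job
print(finish_job())"
```

```text
the job is handed in; nothing more can be done
None
```

The battery pack is home on the rail, and the cover is shut flush on the dowels. I handed the job in at about 18 s with the arm still gripping the cover and pressing it down.

- **Pack:** I pushed it to the stop twice with 19–26 N. The camera then put its middle 31.1 mm along the rail (mean of two views, 31.6 and 30.6; 31 wanted), and 0.5 mm off the centre line (1.4 and -0.3 mm).
- **Catch:** I could not read it directly. Before the second push I tugged the pack back. The gripper moved about 6 mm with only about 5 N, so the catch did not clearly hold, or the fingers slipped. I then pushed it home again and let go without pulling, and I did not tug again. That it snapped in rests on the pack's position at the stop.
- **Cover:** The last picture shows it level and flush. The push held steady at about 27.5 N down, with about 6 N of side force left. The grip opening reads 34.6–35 mm on the 36 mm ledge. While setting this push, the force briefly reached about 65 N, under the 120 N wrist limit.
- **Glue bottle, case and plaque:** Comparing the first and last pictures shows they did not move.

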